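# Make up a tea pack to weight on the spring scale

## Task

Make up a tea pack by weight: stand tea tins one at a time in the tray of the spring scale, each slid gently along until it rests against the end stop or the tin before it, so that the row is closed up, and go on until the red pointer has sunk into the green mark. Never press the tray so far that the pointer drops below the green, never shove the end stop hard, leave the spare tins standing on the counter and the other things where they are.

Things in the scene. Friction and masses are not known exactly. Their poses are not given: they have to be found in the camera images.
- scale: Blue spring kitchen scale, fixed to the counter, base 130 (x) x 200 (y) x 85 mm high. Origin: centre of its underside; z up. Its own y runs along the tray, from the end-stop end (-y) to the open end (+y); its own x points across the tray to the white gauge plate on its +x face.
- tray (a point): Centre of the floor of the aluminium tray (the scale pan), axes as the scale's; 150 mm above the counter when empty. A straight channel 235 mm long along its y (ends at y = -117.5 and +117.5 mm, no end walls), 58 mm wide inside, side walls 4 mm thick rising 10 mm above the floor. Holds three tins in a row along y. Moves only straight up and down.
- stopzone (a point): Middle of the stretch of tray floor, 85 mm from the tray's centre towards -y, where the orange end stop is clamped (plate 54 mm wide, 6 thick, its top 31 mm above the floor, black post behind). The face that the first tin rests on looks to +y and lies up to 15 mm either side of this point: where is not measured, so feel for it. It does not slip; push it with less than 18 N.
- pan (a joint): How far the tray has sunk below its empty height, m (0 empty, 0.055 at the bottom). A damped spring carries it: 200 N/m, 5 mm per newton; it settles in about half a second. One tin sinks it by about 12 mm (10.4 to 14.1 mm). Pushing down on it sinks it too.
- pointer (a point): Tip line of the red pointer (40 x 3 mm bar in front of the gauge plate) that goes up and down with the tray; 120 mm above the counter when the tray is empty.
- mark (a point): Centre of the green mark, a clip 18 mm high and 46 mm wide on the gauge plate (edges 9 mm above and below this point). Its top edge is set 15 to 28 mm below the empty pointer. Two or three tins are needed; the first that brings the pointer into the green never carries it past.
- tin1: Square blue tea tin, 50 x 50 mm, straight sides 72 mm high, with a round steel lid 38 mm across on top (80 mm in all); about 250 g, each a little different (212 to 288 g). Origin: centre of its underside, z up, x and y square to the sides.
- tin2: Square red tea tin, 50 x 50 mm, straight sides 72 mm high, with a round steel lid 38 mm across on top (80 mm in all); about 250 g, each a little different (212 to 288 g). Origin: centre of its underside, z up, x and y square to the sides.
- tin3: Square green tea tin, 50 x 50 mm, straight sides 72 mm high, with a round steel lid 38 mm across on top (80 mm in all); about 250 g, each a little different (212 to 288 g). Origin: centre of its underside, z up, x and y square to the sides.
- tin4: Square yellow tea tin, 50 x 50 mm, straight sides 72 mm high, with a round steel lid 38 mm across on top (80 mm in all); about 250 g, each a little different (212 to 288 g). Origin: centre of its underside, z up, x and y square to the sides.
- jar: Bystander: glass jar with a cork lid, 64 mm across, 100 mm high, standing among the tins. Origin: on its underside.
- fruitbowl: Bystander: yellow bowl of fruit, 200 mm across. Origin: on its underside.
- pencilcup: Bystander: white cup of pencils, 72 mm across, 145 mm high. Origin: on its underside.
- saucerbowl: Bystander: small bowl on a blue saucer, 140 mm across, 50 mm high. Origin: on its underside.
- books: Bystander: pile of books, 150 x 210 x 60 mm. Origin: on its underside.
- scoop: Bystander: spoon lying on the counter, along its x. Origin: on its underside.
- mug: Bystander: white mug, 80 mm across, 90 mm high, handle at its +y. Origin: on its underside.
Not all that is in view belongs to the job. There is more than one size of the tin4; the one meant has the size given above.

How it is judged (in metres and radians):
On the way:
1. the first tin alone stands in the tray, closed up to the end stop within 2.5 mm and let go, the others still on the counter (((((z of tin1 in the frame of tray between -0.004 and 0.004 m and angle between tin1's own z axis and vertical below 0.08 rad and horizontal distance between tin1 and stopface below 0.2 m) and horizontal distance between tin1 and stopface between 0.023 and 0.0305 m) and (height (world z) of tin2 below 0.02 m and angle between tin2's own z axis and vertical below 0.1 rad) and (height (world z) of tin3 below 0.02 m and angle between tin3's own z axis and vertical below 0.1 rad) and (height (world z) of tin4 below 0.02 m and angle between tin4's own z axis and vertical below 0.1 rad)) or (((z of tin2 in the frame of tray between -0.004 and 0.004 m and angle between tin2's own z axis and vertical below 0.08 rad and horizontal distance between tin2 and stopface below 0.2 m) and horizontal distance between tin2 and stopface between 0.023 and 0.0305 m) and (height (world z) of tin1 below 0.02 m and angle between tin1's own z axis and vertical below 0.1 rad) and (height (world z) of tin3 below 0.02 m and angle between tin3's own z axis and vertical below 0.1 rad) and (height (world z) of tin4 below 0.02 m and angle between tin4's own z axis and vertical below 0.1 rad)) or (((z of tin3 in the frame of tray between -0.004 and 0.004 m and angle between tin3's own z axis and vertical below 0.08 rad and horizontal distance between tin3 and stopface below 0.2 m) and horizontal distance between tin3 and stopface between 0.023 and 0.0305 m) and (height (world z) of tin1 below 0.02 m and angle between tin1's own z axis and vertical below 0.1 rad) and (height (world z) of tin2 below 0.02 m and angle between tin2's own z axis and vertical below 0.1 rad) and (height (world z) of tin4 below 0.02 m and angle between tin4's own z axis and vertical below 0.1 rad)) or (((z of tin4 in the frame of tray between -0.004 and 0.004 m and angle between tin4's own z axis and vertical below 0.08 rad and horizontal distance between tin4 and stopface below 0.2 m) and horizontal distance between tin4 and stopface between 0.023 and 0.0305 m) and (height (world z) of tin1 below 0.02 m and angle between tin1's own z axis and vertical below 0.1 rad) and (height (world z) of tin2 below 0.02 m and angle between tin2's own z axis and vertical below 0.1 rad) and (height (world z) of tin3 below 0.02 m and angle between tin3's own z axis and vertical below 0.1 rad))) and contact force between the fingers and anything else below 0.1 N), for 0.2 s.
At the end, for the whole second after the job is handed in: the pointer rests within the green mark (within 9 mm of its centre); the tins in the tray (two or three) stand upright on its floor in a closed row from the end stop, with gaps of at most 2.5 mm on average; the remaining tins stand upright on the counter; tins and tray at rest (z of pointer in the frame of mark between -0.009 and 0.009 m and velocity of joint pan between -0.005 and 0.005 m/s and (((z of tin1 in the frame of tray between -0.004 and 0.004 m and angle between tin1's own z axis and vertical below 0.08 rad and horizontal distance between tin1 and stopface below 0.2 m) and horizontal distance between tin1 and stopface between 0.023 and 0.0305 m) or ((z of tin2 in the frame of tray between -0.004 and 0.004 m and angle between tin2's own z axis and vertical below 0.08 rad and horizontal distance between tin2 and stopface below 0.2 m) and horizontal distance between tin2 and stopface between 0.023 and 0.0305 m) or ((z of tin3 in the frame of tray between -0.004 and 0.004 m and angle between tin3's own z axis and vertical below 0.08 rad and horizontal distance between tin3 and stopface below 0.2 m) and horizontal distance between tin3 and stopface between 0.023 and 0.0305 m) or ((z of tin4 in the frame of tray between -0.004 and 0.004 m and angle between tin4's own z axis and vertical below 0.08 rad and horizontal distance between tin4 and stopface below 0.2 m) and horizontal distance between tin4 and stopface between 0.023 and 0.0305 m)) and (((z of tin1 in the frame of tray between -0.004 and 0.004 m and angle between tin1's own z axis and vertical below 0.08 rad and horizontal distance between tin1 and stopface below 0.2 m) and horizontal distance between tin1 and stopface between 0.073 and 0.083 m) or ((z of tin2 in the frame of tray between -0.004 and 0.004 m and angle between tin2's own z axis and vertical below 0.08 rad and horizontal distance between tin2 and stopface below 0.2 m) and horizontal distance between tin2 and stopface between 0.073 and 0.083 m) or ((z of tin3 in the frame of tray between -0.004 and 0.004 m and angle between tin3's own z axis and vertical below 0.08 rad and horizontal distance between tin3 and stopface below 0.2 m) and horizontal distance between tin3 and stopface between 0.073 and 0.083 m) or ((z of tin4 in the frame of tray between -0.004 and 0.004 m and angle between tin4's own z axis and vertical below 0.08 rad and horizontal distance between tin4 and stopface below 0.2 m) and horizontal distance between tin4 and stopface between 0.073 and 0.083 m)) and ((height (world z) of tin1 below 0.02 m and angle between tin1's own z axis and vertical below 0.1 rad) or ((z of tin1 in the frame of tray between -0.004 and 0.004 m and angle between tin1's own z axis and vertical below 0.08 rad and horizontal distance between tin1 and stopface below 0.2 m) and horizontal distance between tin1 and stopface between 0.023 and 0.0305 m) or ((z of tin1 in the frame of tray between -0.004 and 0.004 m and angle between tin1's own z axis and vertical below 0.08 rad and horizontal distance between tin1 and stopface below 0.2 m) and horizontal distance between tin1 and stopface between 0.073 and 0.083 m) or ((z of tin1 in the frame of tray between -0.004 and 0.004 m and angle between tin1's own z axis and vertical below 0.08 rad and horizontal distance between tin1 and stopface below 0.2 m) and horizontal distance between tin1 and stopface between 0.123 and 0.1355 m)) and ((height (world z) of tin2 below 0.02 m and angle between tin2's own z axis and vertical below 0.1 rad) or ((z of tin2 in the frame of tray between -0.004 and 0.004 m and angle between tin2's own z axis and vertical below 0.08 rad and horizontal distance between tin2 and stopface below 0.2 m) and horizontal distance between tin2 and stopface between 0.023 and 0.0305 m) or ((z of tin2 in the frame of tray between -0.004 and 0.004 m and angle between tin2's own z axis and vertical below 0.08 rad and horizontal distance between tin2 and stopface below 0.2 m) and horizontal distance between tin2 and stopface between 0.073 and 0.083 m) or ((z of tin2 in the frame of tray between -0.004 and 0.004 m and angle between tin2's own z axis and vertical below 0.08 rad and horizontal distance between tin2 and stopface below 0.2 m) and horizontal distance between tin2 and stopface between 0.123 and 0.1355 m)) and ((height (world z) of tin3 below 0.02 m and angle between tin3's own z axis and vertical below 0.1 rad) or ((z of tin3 in the frame of tray between -0.004 and 0.004 m and angle between tin3's own z axis and vertical below 0.08 rad and horizontal distance between tin3 and stopface below 0.2 m) and horizontal distance between tin3 and stopface between 0.023 and 0.0305 m) or ((z of tin3 in the frame of tray between -0.004 and 0.004 m and angle between tin3's own z axis and vertical below 0.08 rad and horizontal distance between tin3 and stopface below 0.2 m) and horizontal distance between tin3 and stopface between 0.073 and 0.083 m) or ((z of tin3 in the frame of tray between -0.004 and 0.004 m and angle between tin3's own z axis and vertical below 0.08 rad and horizontal distance between tin3 and stopface below 0.2 m) and horizontal distance between tin3 and stopface between 0.123 and 0.1355 m)) and ((height (world z) of tin4 below 0.02 m and angle between tin4's own z axis and vertical below 0.1 rad) or ((z of tin4 in the frame of tray between -0.004 and 0.004 m and angle between tin4's own z axis and vertical below 0.08 rad and horizontal distance between tin4 and stopface below 0.2 m) and horizontal distance between tin4 and stopface between 0.023 and 0.0305 m) or ((z of tin4 in the frame of tray between -0.004 and 0.004 m and angle between tin4's own z axis and vertical below 0.08 rad and horizontal distance between tin4 and stopface below 0.2 m) and horizontal distance between tin4 and stopface between 0.073 and 0.083 m) or ((z of tin4 in the frame of tray between -0.004 and 0.004 m and angle between tin4's own z axis and vertical below 0.08 rad and horizontal distance between tin4 and stopface below 0.2 m) and horizontal distance between tin4 and stopface between 0.123 and 0.1355 m)) and linear speed of each of tin1, tin2, tin3, tin4 below 0.01 m/s); the robot touches nothing.
It fails at once if the pointer is pressed or dropped more than 2 mm below the bottom edge of the green mark (z of pointer in the frame of mark below -0.011 m).
It fails at once if the end stop is pushed with more than 18 N (contact force between stopface and anything else above 18 N).
It fails at once if a tin is tipped over (more than 30 degrees) (angle between any of tin1, tin2, tin3, tin4's own z axis and vertical above 0.52 rad).
It fails at once if the green mark is shifted (distance of mark from where it was at the start of the episode above 0.004 m).
It fails at once if another thing on the counter is moved more than 25 mm (distance of any of jar, fruitbowl, pencilcup, saucerbowl, books, scoop, mug from where it was at the start of the episode above 0.025 m).
It also fails if it takes over 72 s, if anything falls off the work surface, if the arm or the gripper's body presses on something with over 40 N, if the wrist force passes 120 N, or if a joint passes its speed limit or range.

## Robot

A 7-joint arm with a two-finger parallel gripper is mounted at the origin on the work surface. World frame = base frame: x ahead of the robot, y to its left, z up, the work surface at z = 0. Lengths are in mm, angles in degrees, forces in N, time in s.
With the tool pointing down it reaches from about 425 to 950 mm from the base axis. Payload 4.7 kg.
Tool frame: the origin (TCP) lies between the finger pads; the fingertips stand 25 mm ahead of it and the grasp point (between the pads) lies 6 mm ahead of it (tip_reach is the distance from the TCP to the fingertips, in mm); z points along the fingers, y is the line along which they close (so a half turn about z gives the same grasp; the last joint's range is limited). The gripper opens to 85 mm and grips with 20 to 120 N. Pads are 22 mm wide; open, the fingers measure 114 mm over their backs; the gripper's body (76 mm by 85 mm) begins 54 mm behind the grasp point. The pads swing forward as they close: fully open they stand 13 mm farther back than shut.
Start: joints at [-1.656, 26.849, -2.785, 87.806, 1.381, 65.374, -4.715], TCP at [675.015, 0.045, 256.335] pointing down, gripper open.
Joint ranges: [-148.3, 148.3], [-19.14, 114.17], [-79.39, 73.82], [5.75, 140.21], [-59.74, 239.74], [12.07, 113.84], [-152.46, 152.46]. Speed limits (degrees/s): [147.25, 147.25, 180, 180, 180, 180, 180].

## Interface

Orientations are given as [roll, pitch, yaw] about the fixed x, y, z axes, in that order (R = Rz(yaw) Ry(pitch) Rx(roll)).
In Python, from rig import get_obs, get_image, sign_off, masks_of, spot_point, tip_reach gives the robot as it stands. The module is installed in compiled form; this text tells all that it offers.
- The arm moves only by the shell command python3 -m pendant 'ROWS' [FORCE]. ROWS is a JSON object whose key "offsets" holds a list of rows, 1 to 10 of them, each of 7 numbers: the finger opening in mm, then dx, dy, dz in mm, then a rotation vector rx, ry, rz in degrees; each row is the pose to reach, as a shift and turn from the pose commanded when the command began, along the tool's axes at that moment; what a row does not reach only later rows make up. A row lasts 1/8 s, in which the tool goes at most 62.5 mm and 10.7 degrees, less where a joint would pass 70% of its speed; a pose out of reach is approached as far as the arm can. The fingers move at their own pace and stop on an object; FORCE is the grip in N (left out, the last holds). Time passes only in rows, so rows that do not move let the fingers close. It prints the time, the measured TCP pose, the force, the opening and the grip force at its end. Input that does not fit is refused with a message, and nothing moves.
- get_obs(): the state, without advancing time (a new reading comes with each control period).
- get_image(name): name is "scene" or "side" or "wrist"; returns a dict with "image" (384x512x3 uint8, red, green, blue), "camera_matrix" (3x3 intrinsics, pixels), "k1" (the pictures are not rectified: a ray, as slopes to the right and down, at radius r is drawn at 1 + k1 r^2 times it, then the intrinsics apply), "world_to_cam" (4x4, takes a point from world to camera coordinates). Camera axes: x right, y down, z forward; pixel columns grow to the right and rows downward; lengths in mm; the calibration is good to about 2 mm. A picture is of the moment at which its call begins. There is no depth.
- sign_off(): hands the job in; it is judged then, once.
Trained networks look in a picture, given as the dict that the camera call returned (one of the last four; its "shot" number tells which), for a name from the list of things; names that differ only in an ending like _2 or _b are one class to them, and where a whole thing is asked for, a point or a joint stands for the part that bears it (a point fixed in the world has none). Each returns a list of dicts, best first, with "confidence" (0 to 1); they miss things now and then, are a little off and sometimes report something else, mostly with a low value. They report only what shows in the picture. A call takes as long as a camera call. They do not tell look-alikes from the thing itself.
- masks_of(picture, query): "region" (384x512 bool, what is visible of it) and "location" ([column, row] in pixels, amid what is visible of it).
- spot_point(picture, query): "location" ([column, row] in pixels: a listed point, or the origin of a listed thing).
The state is a dict: "time": time; "joints": joint angles; "joint_vel": joint speeds; "effort": joint torques, N m; "eef_pos": TCP position; "tcp_rot": TCP orientation; "force": force on the tool from outside, world axes, zero at the start; "torque": the same for the moment, N m; "width": finger opening in mm; "grip_force": force on a finger pad.
Only numpy, scipy, OpenCV 4.12 (cv2) and the standard library are available. Lean on these libraries where they do the work, as an engineer would, in place of code of your own. Each camera call takes 0.05 s, during which the arm holds its last target. There are 200 camera calls.

## Working session

There is one attempt and no reset: what is moved stays moved. The work goes in short steps, Python scripts to look and compute and a shell command to move; the robot and the scene stay as the last step left them, time stands still between calls to the robot, and variables do not carry over. Pictures are saved under pics/ and viewed, at most 10 in all, crops included, and the job is handed in when it is done.

```bash
mkdir -p pics; cat > h.py <<'E'
import numpy as np, cv2
from rig import *
def snap(n):
    return get_image(n)
def save(p,f,box=None,s=1):
    im=p["image"][:,:,::-1]
    if box: im=im[box[1]:box[3],box[0]:box[2]]
    cv2.imwrite("pics/"+f,cv2.resize(im,None,fx=s,fy=s,interpolation=cv2.INTER_CUBIC))
def ray(p,uv):
    K=p["camera_matrix"];T=p["world_to_cam"]
    d=np.array([(uv[0]-K[0,2])/K[0,0],(uv[1]-K[1,2])/K[1,1]])
    s=d.copy()
    for _ in range(30): s=d/(1+p["k1"]*(s@s))
    R=T[:3,:3]; v=R.T@np.array([s[0],s[1],1]); return -R.T@T[:3,3], v/np.linalg.norm(v)
def atz(p,uv,z):
    o,v=ray(p,uv); return o+v*(z-o[2])/v[2]
def tri(obs):
    A=np.zeros((3,3));b=np.zeros(3);L=[]
    for p,uv in obs:
        o,v=ray(p,uv);M=np.eye(3)-np.outer(v,v);A+=M;b+=M@o;L.append((o,v))
    x=np.linalg.solve(A,b); return x,max(np.linalg.norm((np.eye(3)-np.outer(v,v))@(x-o)) for o,v in L)
def proj(p,X):
    T=p["world_to_cam"];c=T[:3,:3]@np.asarray(X,float)+T[:3,3];s=c[:2]/c[2];s=s*(1+p["k1"]*(s@s));K=p["camera_matrix"]
    return np.array([K[0,0]*s[0]+K[0,2],K[1,1]*s[1]+K[1,2]])
E
python3 - <<'E'
from h import *
np.set_printoptions(precision=1,suppress=True)
P={n:snap(n) for n in("scene","side","wrist")}
o=get_obs();print(o["eef_pos"],o["tcp_rot"],o["time"],tip_reach if not callable(tip_reach) else tip_reach())
both=np.hstack([P["scene"]["image"],P["side"]["image"]])
save(P["scene"],"scene0.png",s=1.55);save(P["side"],"side0.png",s=1.55);save(P["wrist"],"w0.png")
for q in["tin1","tin2","tin3","tin4","tray","stopzone","pointer","mark","scale","jar"]:
  D={n:[(np.array(r["location"]),round(r["confidence"],2)) for r in spot_point(P[n],q)[:3]] for n in P}
  print(q,{n:[(l.round(1).tolist(),c) for l,c in D[n]] for n in D})
  a,b=D["scene"],D["side"]
  if a and b: print("   tri",*tri([(P["scene"],a[0][0]),(P["side"],b[0][0])]))
E
```

```text
[674.6   0.  255.5] [-179.9    0.    90. ] 0.15 25.0
tin1 {'scene': [([354.2, 304.5], 0.9), ([331.7, 271.0], 0.82), ([285.2, 289.5], 0.72)], 'side': [([204.7, 197.6], 0.89), ([225.0, 127.8], 0.73), ([225.7, 173.5], 0.68)], 'wrist': [([77.9, 57.6], 0.84), ([35.3, 141.1], 0.61)]}
   tri [ 320.   297.4 -338.5] 25.63511697585914
tin2 {'scene': [([354.2, 304.5], 0.9), ([331.7, 271.0], 0.82), ([285.2, 289.5], 0.72)], 'side': [([204.7, 197.6], 0.89), ([225.0, 127.8], 0.73), ([225.7, 173.5], 0.68)], 'wrist': [([77.9, 57.6], 0.84), ([35.3, 141.1], 0.61)]}
   tri [ 320.   297.4 -338.5] 25.63511697585914
tin3 {'scene': [([354.2, 304.5], 0.9), ([331.7, 271.0], 0.82), ([285.2, 289.5], 0.72)], 'side': [([204.7, 197.6], 0.89), ([225.0, 127.8], 0.73), ([225.7, 173.5], 0.68)], 'wrist': [([77.9, 57.6], 0.84), ([35.3, 141.1], 0.61)]}
   tri [ 320.   297.4 -338.5] 25.63511697585914
tin4 {'scene': [([354.2, 304.5], 0.9), ([331.7, 271.0], 0.82), ([285.2, 289.5], 0.72)], 'side': [([204.7, 197.6], 0.89), ([225.0, 127.8], 0.73), ([225.7, 173.5], 0.68)], 'wrist': [([77.9, 57.6], 0.84), ([35.3, 141.1], 0.61)]}
[... 282 characters left out ...]
i [ 452.6 -241.2  150. ] 4.8892654565504845
pointer {'scene': [([253.4, 168.7], 0.75)], 'side': [([257.3, 216.5], 0.89)], 'wrist': []}
   tri [ 532.9 -178.6  131.4] 6.942534522889146
mark {'scene': [([195.3, 231.3], 0.24)], 'side': [([252.4, 221.9], 0.54)], 'wrist': []}
   tri [ 664.  -109.4  -37.5] 134.01499781017702
scale {'scene': [([263.3, 189.7], 0.77)], 'side': [([224.4, 128.0], 0.73), ([235.7, 231.2], 0.72), ([235.9, 210.8], 0.29)], 'wrist': [([123.1, 260.0], 0.74)]}
   tri [530.3  62.7 288.1] 76.36208662826301
jar {'scene': [([273.7, 264.8], 0.59), ([188.4, 192.4], 0.19)], 'side': [([265.0, 162.8], 0.93)], 'wrist': [([204.1, 44.4], 0.92)]}
   tri [614.  158.3  12.7] 1.526938713224927
```

View pics/scene0.png

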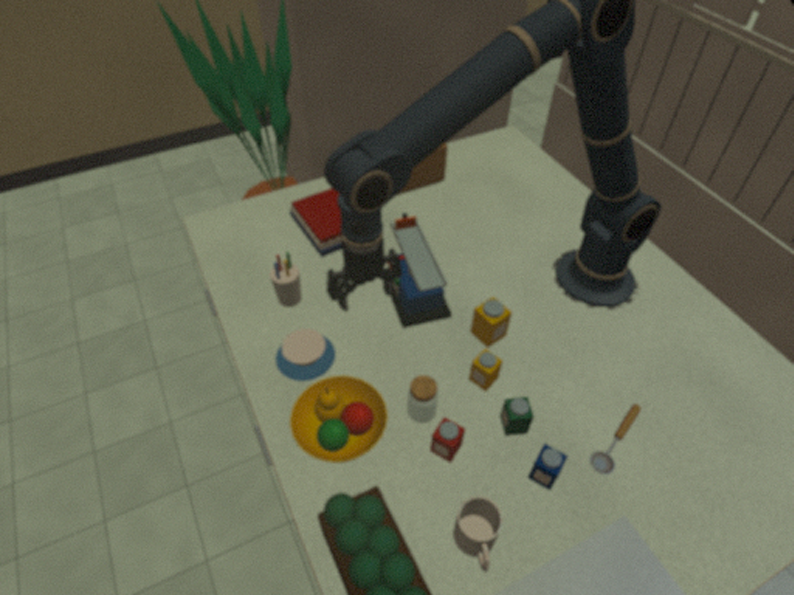

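View pics/side0.png

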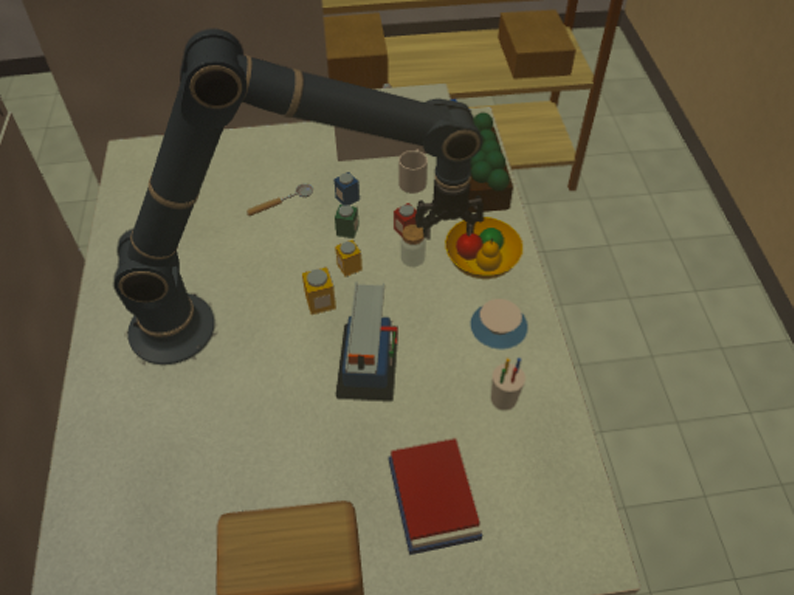

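View pics/w0.png

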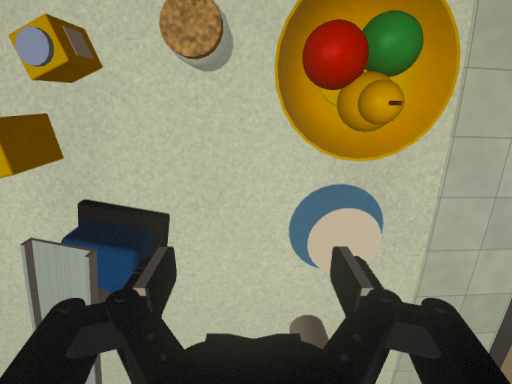

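The scene view shows these tins: red (289,283), green (333,268), blue (354,301), small yellow (313,238), large yellow (317,207). The side view shows the tray with its stop end at (233,233) and its open end at (237,185). There are two yellow tins. Next I measure positions and sizes.

```bash
python3 - <<'E'
from h import *
np.set_printoptions(precision=1,suppress=True)
P={n:snap(n) for n in("scene","side")}
R={}
for n in P:
  R[n]=[(np.array(r["location"]),r["confidence"]) for r in spot_point(P[n],"tin1")]
  print(n,[(l.round(1).tolist(),round(c,2)) for l,c in R[n]])
  for r in masks_of(P[n],"tin1"):
    m=r["region"];c=P[n]["image"][m].mean(0);ys,xs=np.nonzero(m)
    print("  mask",np.array(r["location"]).round(),m.sum(),c.round(),round(r["confidence"],2),xs.min(),xs.max(),ys.min(),ys.max())
for a,_ in R["scene"]:
  for b,_ in R["side"]:
    x,e=tri([(P["scene"],a),(P["side"],b)])
    if e<10 and abs(x[2])<25: print(a.round(),b.round(),x,round(e,1))
for n in P: print(n,P[n]["camera_matrix"][0,0],(-P[n]["world_to_cam"][:3,:3].T@P[n]["world_to_cam"][:3,3]))
# tray corners by hand from the pictures (1.55 scaled)
s=1.55
for nm,z,a,b in[("open L",150,None,(355/s,286/s)),("open R",150,None,(383/s,287/s)),("stopend L",160,None,(348/s,372/s)),("stopend R",160,None,(379/s,375/s))]:
  print(nm,atz(P["side"],b,z))
for nm,z,a in[("openL",160,(419/s,291/s)),("openR",160,(445/s,283/s)),("stop",160,(393/s,232/s)),("stopR",160,(414/s,222/s))]: print(nm,atz(P["scene"],a,z))
E
```

```text
scene [([332.0, 271.6], 0.91), ([286.5, 291.2], 0.8), ([313.8, 242.1], 0.75), ([351.7, 303.1], 0.74), ([313.2, 216.9], 0.61)]
  mask [287. 285.] 409 [91. 68. 57.] 0.89 277 299 270 297
  mask [336. 266.] 483 [64. 77. 61.] 0.71 322 344 255 280
  mask [357. 300.] 430 [63. 71. 74.] 0.64 341 364 287 314
  mask [313. 239.] 364 [99. 87. 50.] 0.56 303 322 226 250
  mask [314. 205.] 641 [100.  88.  51.] 0.56 303 330 191 223
side [([205.9, 197.1], 0.93), ([226.3, 146.8], 0.79), ([226.6, 172.0], 0.66), ([225.1, 127.1], 0.54), ([263.7, 147.8], 0.49)]
  mask [262. 139.] 193 [93. 62. 48.] 0.69 254 268 132 150
  mask [224. 143.] 293 [62. 69. 51.] 0.62 216 230 132 153
  mask [206. 190.] 479 [102.  85.  43.] 0.61 195 216 174 202
  mask [225. 165.] 306 [103.  84.  39.] 0.51 217 233 155 177
  mask [238. 212.] 1224 [108. 104.  88.] 0.22 223 256 183 241
[332. 272.] [226. 147.] [459.9 268.1  15. ] 4.8
[286. 291.] [264. 148.] [620.2 255.   -1.6] 0.1
[314. 242.] [227. 172.] [448.5 137.9   7.5] 6.3
[352. 303.] [225. 127.] [465.5 387.2  12.2] 3.7
[313. 217.] [206. 197.] [367.3  31.3 -11.9] 4.1
scene 350.4531438783483 [ 944.4  666.3 1055.4]
side 473.62969834047584 [  430.  -1095.4  1458.5]
open L [455.5 -45.2 150. ]
open R [518.6 -56.1 150. ]
stopend L [ 420.9 -279.3  160. ]
stopend R [ 484.1 -294.5  160. ]
openL [528.  -41.1 160. ]
openR [463.5 -36.6 160. ]
stop [ 492.2 -244.2  160. ]
stopR [ 427.7 -255.   160. ]
```

```bash
python3 -m pendant '{"offsets": [[85,40,0,0,0,0,0],[85,90,-40,0,0,0,0],[85,140,-80,0,0,0,0],[85,170,-100,0,0,0,0],[85,170,-100,0,0,0,0]]}'
```

```text
time: 2.58
eef_pos: [572.9, 174.3, 256.8]
tcp_rot: [-180.0, -0.1, 90.4]
force: [0.0, -0.2, 0.7]
width: 84.9
grip_force: 0.0
```

```bash
python3 - <<'E'
from h import *
np.set_printoptions(precision=1,suppress=True)
p=snap("wrist");save(p,"w1.png",s=1.2);np.save("w1.npy",p,allow_pickle=True)
for r in spot_point(p,"tin1"): print(np.array(r["location"]).round(),round(r["confidence"],2),atz(p,r["location"],0))
for r in masks_of(p,"tin1"):
    m=r["region"];print("mask",np.array(r["location"]).round(),m.sum(),p["image"][m].mean(0).round(),round(r["confidence"],2))
print(-p["world_to_cam"][:3,:3].T@p["world_to_cam"][:3,3],p["camera_matrix"][0,0])
E
```

```text
[168. 185.] 0.93 [451.3 140.9   0. ]
[165.  92.] 0.91 [457.7 268.4   0. ]
[284. 109.] 0.9 [613.6 247.4   0. ]
[123. 251.] 0.78 [368.2  31.3   0. ]
mask [102. 267.] 3950 [114.  94.  43.] 0.96
mask [161. 198.] 2582 [130. 113.  58.] 0.9
mask [293. 106.] 2340 [133.  93.  84.] 0.81
mask [161.   7.] 292 [19. 31. 44.] 0.73
mask [152.  91.] 2905 [79. 99. 95.] 0.64
[572.6 257.5 375.9] 274.68397158621417
```

View pics/w1.png

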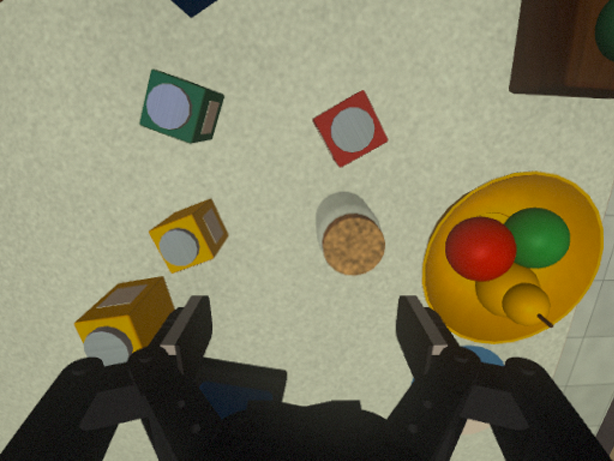

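The wrist view (1.2×) shows green (181,106), red (350,128) with the jar just below it, small yellow (188,236), and large yellow (125,315), which is clearly bigger. I fit box silhouettes to get pose, yaw and size.

```bash
cat >> h.py <<'E'
from scipy.optimize import minimize
def sil(p,x,y,yaw,w,h,lid=19):
    c,s=np.cos(yaw),np.sin(yaw);a=w/2
    C=[[x+c*i-s*j,y+s*i+c*j,z] for i in(-a,a) for j in(-a,a) for z in(0,h)]
    C+=[[x+lid*np.cos(t),y+lid*np.sin(t),h+8] for t in np.linspace(0,6.28,20)]
    uv=np.array([proj(p,X) for X in C]);hl=cv2.convexHull((uv*16).astype(np.int32))
    m=np.zeros((384,512),np.uint8);cv2.fillConvexPoly(m,hl,1,shift=4);return m>0
def fit(obs,x0,y0,free=False,w=50,h=72):
    def f(v):
        W,H=(v[3],v[4]) if free else (w,h);r=0
        for p,m in obs:
            k=sil(p,v[0],v[1],v[2]/20,W,H,.38*W);r+=1-(k&m).sum()/max(1,(k|m).sum())
        return r/len(obs)
    best=None
    for a in range(0,90,15):
        v0=np.array([x0,y0,np.radians(a)*20]+([w,h] if free else []))
        S=np.vstack([v0]+[v0+np.eye(len(v0))[i]*[6,6,4,6,8][i] for i in range(len(v0))])
        r=minimize(f,v0,method="Nelder-Mead",options=dict(initial_simplex=S,xatol=.05,fatol=1e-4,maxfev=250))
        if best is None or r.fun<best.fun: best=r
    v=best.x.copy();v[2]=(np.degrees(v[2]/20)+45)%90-45
    return v,best.fun
E
python3 - <<'E'
from h import *
np.set_printoptions(precision=1,suppress=True)
p=np.load("w1.npy",allow_pickle=True).item()
s=snap("side");sc=snap("scene")
M={id(q):[r["region"] for r in masks_of(q,"tin1")] for q in(p,s,sc)}
def pick(q,uv):
    L=[m for m in M[id(q)] if m[max(0,int(uv[1])-3):int(uv[1])+4,max(0,int(uv[0])-3):int(uv[0])+4].mean()>.6]
    return L[0] if L else None
for n,x,y in[("green",458,268),("yellow",451,140),("red",615,250),("bigyellow",368,31),("blue",465,387)]:
    O=[(q,pick(q,proj(q,[x,y,38]))) for q in(p,s,sc)]
    O=[(q,m) for q,m in O if m is not None]
    if n in("blue",): O=[o for o in O if o[0] is not p]
    print(n,len(O),"free",*fit(O,x,y,True)); 
    if n not in("blue","bigyellow"): print("   wrist",*fit([o for o in O if o[0] is p],x,y))
print(get_obs()["time"])
E
```

```text
green 3 free [455.2 268.6 -19.8  45.2  73. ] 0.06596171143485985
   wrist [457.5 269.3 -17.9] 0.07229686500319898
yellow 3 free [451.1 138.7  17.2  45.5  71.4] 0.10803931047035549
   wrist [451.6 139.7  23. ] 0.04158930560712959
red 3 free [614.  249.8  30.1  47.   71.4] 0.13709571375257587
   wrist [614.3 250.3  30.3] 0.03706754530477763
bigyellow 3 free [367.2  37.2  13.9  53.1  91.9] 0.1719355741888781
blue 1 free [462.8 389.   27.1  46.1  64.6] 0.056872037914691975
2.975
```

The small yellow is about 71 mm tall and the big one about 92 mm, so the small one (wrist px 157,197) is tin4. Now the tray, from the wrist camera.

```bash
python3 -m pendant '{"offsets": [[85,-55,0,-10,0,0,0],[85,-110,0,-20,0,0,0],[85,-165,0,-35,0,0,0],[85,-220,-2,-45,0,0,0],[85,-275,-5,-55,0,0,0],[85,-330,-8,-70,0,0,0],[85,-385,-10,-80,0,0,0],[85,-424,-13,-85,0,0,0],[85,-424,-13,-85,0,0,0],[85,-424,-13,-85,0,0,0]]}'
python3 - <<'E'
from h import *
np.set_printoptions(precision=1,suppress=True)
p=snap("wrist");save(p,"w2.png",s=1.5);np.save("w2.npy",p,allow_pickle=True)
for q in("tray","stopzone","pointer","mark","scale"):
  for r in spot_point(p,q): print(q,np.array(r["location"]).round(1),round(r["confidence"],2),atz(p,r["location"],dict(tray=150,stopzone=150,pointer=120,mark=95,scale=0)[q]))
for r in masks_of(p,"tray")[:1]:
  m=r["region"].astype(np.uint8);c=max(cv2.findContours(m,0,1)[0],key=cv2.contourArea);b=cv2.boxPoints(cv2.minAreaRect(c))
  print(r["confidence"],m.sum(),[(v.round(),atz(p,v,160)) for v in b])
o=get_obs();print(o["eef_pos"],o["time"])
E
```

```text
time: 4.22
eef_pos: [562.1, -253.4, 340.9]
tcp_rot: [-180.0, -0.1, 90.0]
force: [-0.2, 0.1, 0.4]
width: 84.9
grip_force: 0.0
tray [167.8  91.1] 0.86 [ 471.  -160.3  150. ]
stopzone [160.7 166.7] 0.72 [ 455.1 -243.4  150. ]
pointer [232.2 106.4] 0.96 [ 537.7 -177.2  120. ]
mark [229.6 103.7] 0.52 [ 532.6 -174.4   95. ]
0.65 13376 [(array([125., 197.], dtype=float32), array([ 411.7, -277.6,  160. ])), (array([138.,  -5.], dtype=float32), array([451.9, -71.5, 160. ])), (array([241.,   2.], dtype=float32), array([550.5, -79.3, 160. ])), (array([227., 204.], dtype=float32), array([ 532.4, -285.9,  160. ]))]
[ 562.2 -253.2  341.3] 4.575
```

View pics/w2.png

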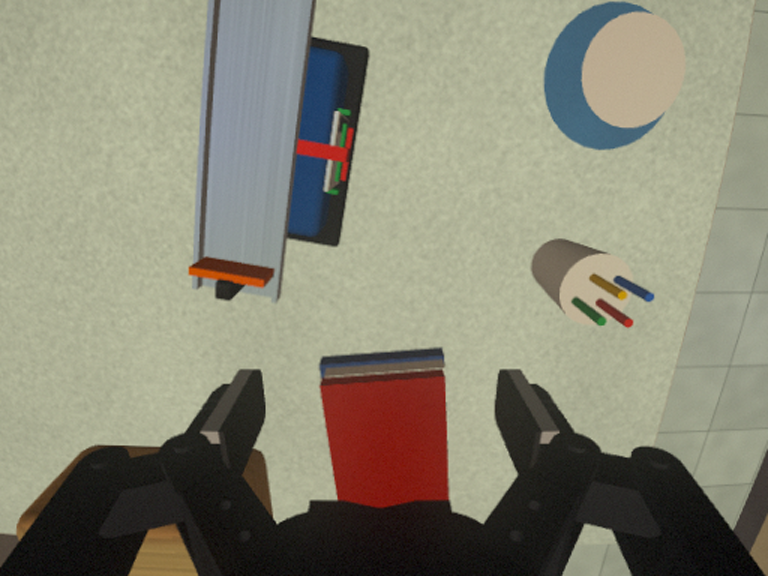

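```bash
python3 - <<'E'
from h import *
np.set_printoptions(precision=1,suppress=True)
p=np.load("w2.npy",allow_pickle=True).item();k=1.5
for n,a,b,z in[("Lwall out",(206,0),(194,280),160),("Rwall out",(316,0),(281,300),160),("stopface top",(190,266),(273,279),181),("stopface bottom",(202,258),(273,270),150),("base right edge",(368,50),(340,243),3)]:
  A,B=(atz(p,np.array(v)/k,z) for v in(a,b));d=A-B;print(n,A,B,np.degrees(np.arctan2(d[1],d[0])).round(1))
# wall edges automatically: profile of rows in grey
g=cv2.cvtColor(p["image"],cv2.COLOR_RGB2GRAY)
for r in(20,60,100,140,165): print(r,g[r,120:220].tolist())
E
```

```text
Lwall out [450.7 -75.7 160. ] [ 419.1 -264.6  160. ] 80.5
Rwall out [521.8 -77.3 160. ] [ 485.8 -280.9  160. ] 80.0
stopface top [ 427.7 -247.5  181. ] [ 486.6 -257.2  181. ] 170.7
stopface bottom [ 423.4 -249.7  150. ] [ 478.8 -259.5  150. ] 169.9
base right edge [550.8 -73.8   3. ] [ 517.8 -270.2    3. ] 80.5
20 [166, 170, 170, 168, 168, 169, 169, 170, 171, 173, 172, 170, 167, 166, 171, 170, 166, 153, 143, 145, 142, 110, 70, 71, 73, 119, 143, 147, 148, 145, 145, 144, 146, 147, 149, 146, 145, 149, 145, 144, 146, 147, 145, 148, 150, 149, 148, 144, 144, 147, 148, 148, 145, 146, 149, 150, 143, 146, 148, 146, 144, 145, 150, 149, 149, 149, 152, 151, 150, 150, 148, 150, 152, 154, 151, 150, 155, 154, 153, 149, 146, 145, 144, 145, 137, 111, 74, 86, 140, 172, 173, 172, 172, 171, 169, 171, 171, 174, 173, 173]
60 [174, 176, 177, 179, 177, 174, 169, 169, 171, 172, 171, 168, 168, 166, 156, 147, 145, 144, 110, 79, 74, 73, 125, 146, 149, 148, 145, 150, 148, 148, 151, 151, 146, 150, 149, 146, 146, 148, 146, 148, 151, 150, 149, 147, 146, 148, 150, 151, 144, 149, 150, 146, 146, 147, 150, 143, 144, 14
[... 945 characters left out ...]
51, 152, 150, 143, 145, 147, 146, 143, 144, 151, 149, 147, 150, 151, 148, 151, 136, 90, 76, 72, 59, 60, 60, 63, 62, 60, 59, 63, 64, 65, 64, 65, 64, 65, 65, 63, 63, 58, 58, 55, 49, 44, 42, 44, 44, 43]
165 [177, 174, 175, 171, 174, 178, 185, 184, 180, 150, 151, 149, 123, 77, 76, 97, 138, 153, 154, 149, 148, 149, 147, 151, 149, 151, 150, 150, 152, 151, 148, 152, 150, 150, 150, 152, 150, 148, 150, 149, 150, 156, 154, 151, 148, 151, 150, 151, 150, 149, 151, 149, 151, 151, 148, 146, 147, 148, 147, 146, 149, 148, 150, 150, 150, 151, 151, 138, 102, 84, 131, 175, 179, 180, 174, 174, 177, 183, 184, 180, 176, 175, 180, 182, 179, 175, 177, 176, 176, 178, 178, 177, 178, 176, 176, 174, 175, 175, 171, 170]
```

```bash
python3 - <<'E'
from h import *
np.set_printoptions(precision=1,suppress=True)
p=np.load("w2.npy",allow_pickle=True).item()
L=np.array([atz(p,v,160)[:2] for v in((136.8,20),(133.8,60),(131.8,100),(130,140),(128.8,165))])
R=np.array([atz(p,v,160)[:2] for v in((204.8,20),(199.6,60),(195,100),(190.3,140),(187.8,165))])
for A in(L,R):
  k,c=np.polyfit(A[:,1],A[:,0],1);print(k,np.degrees(np.arctan(k)),A,[k*y+c for y in(-100,-160,-245)])
E
```

```text
0.17932168825885095 10.166324563281208 [[ 448.5  -93.3]
 [ 441.5 -129.9]
 [ 434.8 -168.9]
 [ 427.4 -210.9]
 [ 422.2 -238.9]] [np.float64(447.13079146365266), np.float64(436.37149016812157), np.float64(421.12914666611925)]
0.18038862522853913 10.225540048481653 [[ 515.5  -94.7]
 [ 508.7 -131.1]
 [ 501.8 -169.7]
 [ 494.2 -211.3]
 [ 489.4 -239.1]] [np.float64(514.3955686769307), np.float64(503.57225116321837), np.float64(488.23921801879254)]
```

Tray axis: x = 480.8 + 0.18·(y+100), scale yaw -10.2°, 66.0 mm over the walls, which matches the spec. The stop (orange, px 231,272 in the 1.5× picture) is about 95 mm from the centre. Going to the green tin.

```bash
python3 -m pendant '{"offsets": [[85,50,-20,0,0,0,2],[85,105,-40,10,0,0,4],[85,160,-60,30,0,0,6],[85,215,-80,50,0,0,8],[85,270,-95,80,0,0,10],[85,325,-105,110,0,0,12],[85,380,-105,140,0,0,14],[85,435,-105,165,0,0,16],[85,490,-105,190,0,0,18],[85,522,-105,205,0,0,18]]}'
python3 -m pendant '{"offsets": [[85,0,0,0,0,0,0],[85,0,0,0,0,0,0]]}'
python3 - <<'E'
from h import *
np.set_printoptions(precision=1,suppress=True)
o=get_obs();print(o["eef_pos"],o["tcp_rot"])
y=np.radians(o["tcp_rot"][2]);tx=np.array([np.cos(y),np.sin(y)]);ty=np.array([np.sin(y),-np.cos(y)])
d=np.array([457.5,269.3])-o["eef_pos"][:2];print(d@tx,d@ty)
E
```

```text
time: 5.82
eef_pos: [455.9, 271.4, 135.3]
tcp_rot: [-179.9, -0.0, 72.2]
force: [0.2, -0.5, -0.1]
width: 84.9
grip_force: 0.0
time: 6.08
eef_pos: [457.2, 267.3, 136.5]
tcp_rot: [180.0, 0.0, 72.0]
force: [0.1, -0.3, -0.5]
width: 85.1
grip_force: 0.0
[457.2 267.3 136.5] [180.   0.  72.]
1.9534368587958348 -0.35385690918769996
```

```bash
python3 -m pendant '{"offsets": [[85,1,0,35,0,0,0],[85,1,0,65,0,0,0],[85,1,0,80,0,0,0],[85,1,0,80,0,0,0],[45,1,0,80,0,0,0],[45,1,0,80,0,0,0],[45,1,0,80,0,0,0],[45,1,0,80,0,0,0]]}' 30
python3 -m pendant '{"offsets": [[45,0,0,-40,0,0,0],[45,0,0,-100,0,0,0],[45,0,0,-150,0,0,0],[45,0,0,-190,0,0,0],[45,0,0,-190,0,0,0],[45,0,0,-190,0,0,0]]}'
```

```text
time: 7.08
eef_pos: [457.9, 269.5, 57.6]
tcp_rot: [179.9, -0.1, 72.0]
force: [-0.4, -0.8, 5.5]
width: 49.7
grip_force: 32.0
time: 7.82
eef_pos: [456.4, 268.2, 245.0]
tcp_rot: [-179.9, 0.1, 72.0]
force: [0.2, -0.7, -2.7]
width: 49.2
grip_force: 32.8
```

```bash
python3 -m pendant '{"offsets": [[45,-40,13,0,0,0,-1],[45,-92,30,0,0,0,-2],[45,-144,48,0,0,0,-3],[45,-196,65,0,0,0,-4],[45,-248,82,0,0,0,-5],[45,-300,99,0,0,0,-6],[45,-352,117,0,0,0,-7],[45,-404,134,0,0,0,-7.8],[45,-440,146,0,0,0,-7.8],[45,-461,152.8,0,0,0,-7.8]]}'
python3 -m pendant '{"offsets": [[45,0,0,0,0,0,0],[45,0,0,0,0,0,0],[45,0,0,0,0,0,0]]}'
cat > d.py <<'E'
from h import *
import sys
np.set_printoptions(precision=2,suppress=True)
o=get_obs();print(o["time"],o["eef_pos"],o["tcp_rot"],"F",o["force"])
y=np.radians(o["tcp_rot"][2]);tx=np.array([np.cos(y),np.sin(y)]);ty=np.array([np.sin(y),-np.cos(y)])
c=np.array([470.0,-160.3]);u=np.array([.1771,.9842]);n=np.array([.9842,-.1771])
e=o["eef_pos"][:2]-c;print("along",e@u,"across",e@n,"Falong",o["force"][:2]@u)
if len(sys.argv)>1:
  d=np.array([float(v) for v in sys.argv[1:3]])-o["eef_pos"][:2];print("tool d",d@tx,d@ty)
E
python3 d.py
python3 - <<'E'
from h import *
p=snap("wrist");save(p,"w3.png",s=1.3)
E
```

```text
time: 9.07
eef_pos: [458.4, -218.7, 243.9]
tcp_rot: [-179.7, 0.0, 79.6]
force: [-0.1, -0.0, -2.3]
width: 49.8
grip_force: 32.8
time: 9.45
eef_pos: [460.2, -215.2, 245.7]
tcp_rot: [-179.9, -0.0, 79.9]
force: [0.3, -1.0, -2.5]
width: 49.5
grip_force: 32.8
9.45 [ 460.18 -215.15  245.73] [-179.93   -0.04   79.93] F [ 0.3  -1.03 -2.54]
along -55.72534866249482 across 0.044839106354066516 Falong -0.9608467807364682
```

View pics/w3.png

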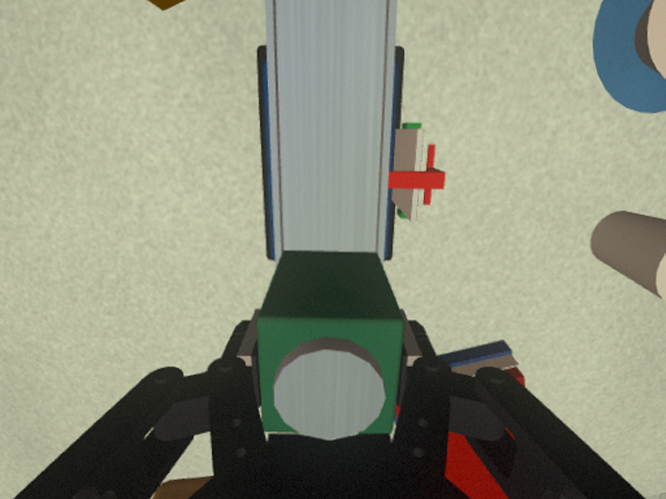

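The green tin hangs centred over the channel (bottom edges px 275–385, walls about 272–388), with yaw aligned. Lowering.

```bash
python3 -m pendant '{"offsets": [[45,0,0,15,0,0,0],[45,0,0,28,0,0,0],[45,0,0,38,0,0,0],[45,0,0,42,0,0,0],[45,0,0,46,0,0,0],[45,0,0,48,0,0,0],[45,0,0,48,0,0,0],[45,0,0,48,0,0,0],[45,0,0,48,0,0,0]]}'; python3 d.py
```

```text
time: 10.62
eef_pos: [460.3, -216.7, 198.5]
tcp_rot: [180.0, -0.0, 79.8]
force: [-0.7, 0.7, -1.3]
width: 50.1
grip_force: 32.9
10.625 [ 460.26 -216.7   198.51] [179.98  -0.    79.8 ] F [-0.73  0.75 -1.29]
along -57.23054602555514 across 0.40107876501066997 Falong 0.6085657649113485
```

```bash
python3 -m pendant '{"offsets": [[45,0,0,3,0,0,0],[45,0,0,5,0,0,0],[45,-3,0,5,0,0,0],[45,-6,0,5,0,0,0],[45,-8,0,5,0,0,0],[45,-8,0,5,0,0,0],[45,-8,0,5,0,0,0]]}' 20; python3 d.py
for i in 1; do python3 -m pendant '{"offsets": [[45,-1,0,0,0,0,0],[45,-2,0,0,0,0,0],[45,-2,0,0,0,0,0]]}'; python3 d.py; done
```

```text
time: 11.5
eef_pos: [458.9, -224.9, 193.4]
tcp_rot: [180.0, 0.0, 79.8]
force: [0.6, 0.7, -1.0]
width: 50.0
grip_force: 33.0
11.5 [ 458.94 -224.9   193.44] [179.96   0.02  79.79] F [ 0.63  0.65 -0.98]
along -65.53463546334692 across 0.5554130350665734 Falong 0.7550373918982975
time: 11.88
eef_pos: [458.4, -226.4, 193.3]
tcp_rot: [-180.0, -0.0, 79.8]
force: [0.6, 0.9, -0.5]
width: 50.0
grip_force: 32.9
11.875 [ 458.4  -226.45  193.29] [-180.     -0.01   79.8 ] F [ 0.6   0.89 -0.49]
along -67.15574603180552 across 0.30213486814435875 Falong 0.9851995144689961
```

```bash
python3 -m pendant '{"offsets": [[45,-1,0,0,0,0,0],[45,-1.5,0,0,0,0,0],[45,-1.5,0,0,0,0,0]]}'; python3 d.py;
```

```text
time: 12.25
eef_pos: [458.3, -226.8, 193.2]
tcp_rot: [-180.0, -0.1, 79.9]
force: [0.9, 5.2, 0.1]
width: 49.9
grip_force: 32.5
12.25 [ 458.34 -226.77  193.16] [-179.97   -0.09   79.86] F [0.88 5.18 0.06]
along -67.48809189718368 across 0.30157449663441227 Falong 5.254051465366021
```

```bash
python3 -m pendant '{"offsets": [[45,-1,0,0,0,0,0],[45,-1.5,0,0,0,0,0],[45,-1.5,0,0,0,0,0]]}'; python3 d.py;
```

```text
time: 12.62
eef_pos: [458.3, -227.0, 193.0]
tcp_rot: [-179.9, -0.2, 79.9]
force: [2.4, 6.7, 0.7]
width: 49.8
grip_force: 32.3
12.625 [ 458.28 -226.97  193.02] [-179.94   -0.18   79.92] F [2.37 6.73 0.73]
along -67.68977362263992 across 0.2690197482572003 Falong 7.044934100654812
```

```bash
python3 -m pendant '{"offsets": [[60,0,0,0,0,0,0],[85,0,0,0,0,0,0],[85,0,0,0,0,0,0],[85,0,0,0,0,0,0],[85,0,0,-40,0,0,0],[85,0,0,-85,0,0,0],[85,0,0,-120,0,0,0],[85,0,0,-120,0,0,0]]}'; python3 - <<'E'
from h import *
np.set_printoptions(precision=1,suppress=True)
import cv2
p=snap("wrist");s=snap("side");save(p,"w4.png")
a=cv2.resize(s["image"][150:270,180:310],None,fx=4,fy=4,interpolation=cv2.INTER_CUBIC)
b=cv2.resize(p["image"],(512,384));H=480
im=np.zeros((H,520+272*1,3),np.uint8)
im[:,:520]=a; im[:204,520:]=cv2.resize(p["image"],(272,204))
cv2.imwrite("pics/c5.png",im[:,:,::-1])
for q in("pointer","mark","tray","stopzone"):
  for r in spot_point(s,q)[:2]: print(q,np.array(r["location"]).round(1),round(r["confidence"],2))
# expected positions
c=np.array([470.0,-160.3]);n=np.array([.9842,-.1771])
for z in(120,108,95,85,75):
  X=np.append(c+n*80,z);print(z,proj(s,X))
E
python3 d.py
```

```text
time: 13.62
eef_pos: [459.2, -230.3, 316.4]
tcp_rot: [179.6, 0.1, 79.8]
force: [0.0, 0.4, -0.7]
width: 85.0
grip_force: 0.0
pointer [259.2 222. ] 0.59
pointer [266.4 163.3] 0.49
mark [255.1 221.9] 0.41
tray [235.2 213.8] 0.79
stopzone [232.3 234. ] 0.84
120 [259.8 216.5]
108 [259.8 218.5]
95 [259.8 220.6]
85 [259.8 222.2]
75 [259.8 223.8]
13.925 [ 457.32 -229.22  312.04] [-179.86   -0.03   79.8 ] F [-0.26 -0.27 -0.27]
along -70.07711867321565 across -0.276053481352287 Falong -0.31571259710202054
```

View pics/c5.png

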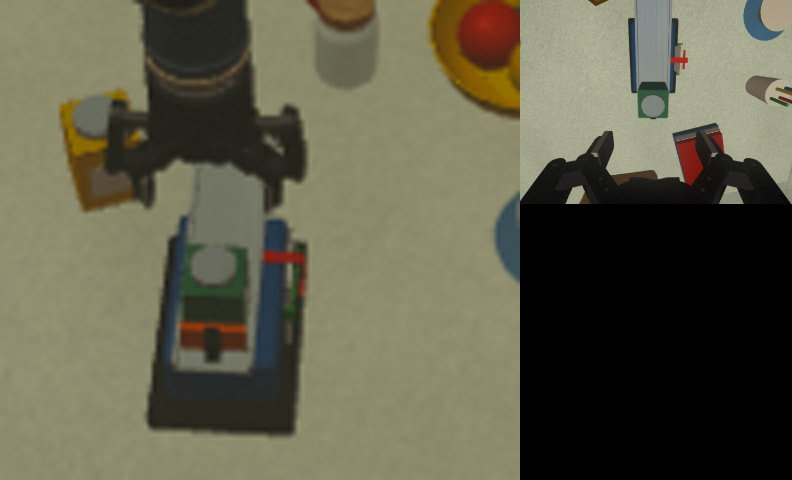

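Crop: the green tin stands against the orange stop (212,300) and the pointer (285,257) has sunk. In the scene picture, red has no look-alike, so it goes next.

```bash
python3 -m pendant '{"offsets": [[85,50,7,0,0,0,-4],[85,100,14,0,0,0,-8],[85,155,22,0,0,0,-12],[85,210,30,10,0,0,-16],[85,265,38,20,0,0,-20],[85,320,45,40,0,0,-25],[85,375,53,70,0,0,-30],[85,430,60,100,0,0,-35],[85,475,66,130,0,0,-40.2],[85,499.6,69.6,160,0,0,-40.2]]}'
python3 -m pendant '{"offsets": [[85,0,0,0,0,0,0],[85,0,0,0,0,0,0],[85,0,0,0,0,0,0]]}'; python3 d.py 614.3 250.3
```

```text
time: 15.18
eef_pos: [614.3, 253.2, 151.0]
tcp_rot: [-179.9, -0.1, 120.2]
force: [-0.2, -0.5, -0.2]
width: 84.9
grip_force: 0.0
time: 15.55
eef_pos: [615.7, 248.4, 154.8]
tcp_rot: [179.9, 0.1, 119.9]
force: [-0.2, 0.8, 1.3]
width: 85.0
grip_force: 0.0
15.55 [615.74 248.39 154.84] [179.89   0.07 119.87] F [-0.2   0.77  1.29]
along 428.0427838968226 across 71.05923092359158 Falong 0.7230166462308963
tool d 2.3743955849990392 -0.29783324977939474
```

```bash
python3 -m pendant '{"offsets": [[85,2,0,35,0,0,0],[85,2,0,70,0,0,0],[85,2,0,92,0,0,0],[85,2,0,98,0,0,0],[85,2,0,98,0,0,0],[45,2,0,98,0,0,0],[45,2,0,98,0,0,0],[45,2,0,98,0,0,0],[45,2,0,98,0,0,0],[45,2,0,98,0,0,0]]}' 30
python3 -m pendant '{"offsets": [[45,0,0,-40,0,0,0],[45,0,0,-100,0,0,0],[45,0,0,-150,0,0,0],[45,0,0,-200,0,0,0],[45,0,0,-235,0,0,0],[45,0,0,-235,0,0,0],[45,0,0,-235,0,0,0]]}'; python3 d.py
```

```text
time: 16.8
eef_pos: [614.5, 251.9, 56.6]
tcp_rot: [179.9, 0.0, 120.0]
force: [-2.1, -1.2, 6.0]
width: 49.4
grip_force: 33.1
time: 17.68
eef_pos: [612.8, 251.1, 288.0]
tcp_rot: [-179.8, -0.0, 120.0]
force: [-0.2, -0.2, -3.0]
width: 50.0
grip_force: 32.8
17.675 [612.83 251.08 287.99] [-179.78   -0.01  120.01] F [-0.2  -0.18 -3.02]
along 430.1790727612083 across 67.72018071124644 Falong -0.21007184927100778
```

```bash
python3 -m pendant '{"offsets": [[45,-25,-29,0,0,0,3],[45,-59,-68,0,0,0,8],[45,-93,-107,0,0,0,13],[45,-127,-146,0,0,0,18],[45,-161,-185,0,0,0,23],[45,-195,-225,0,0,0,28],[45,-229,-264,0,0,0,33],[45,-261,-301,0,0,0,37],[45,-282,-325,0,0,0,40.2],[45,-289.4,-333.3,0,0,0,40.2]]}'
python3 -m pendant '{"offsets": [[45,0,0,10,0,0,0],[45,0,0,20,0,0,0],[45,0,0,30,0,0,0],[45,0,0,30,0,0,0],[45,0,0,30,0,0,0]]}'; python3 d.py 468.9 -166.2
```

```text
time: 18.92
eef_pos: [468.9, -167.0, 289.1]
tcp_rot: [-179.9, -0.0, 79.7]
force: [0.0, 0.9, -3.8]
width: 49.7
grip_force: 32.8
time: 19.55
eef_pos: [470.2, -165.4, 260.4]
tcp_rot: [180.0, -0.0, 79.8]
force: [-0.5, -0.1, -2.9]
width: 49.4
grip_force: 32.8
19.55 [ 470.22 -165.36  260.39] [179.98  -0.    79.84] F [-0.48 -0.07 -2.88]
along -4.938082113886326 across 1.109950243956559 Falong -0.15520468536259618
tool d -1.0627294335986124 -1.1483861372222144
```

```bash
python3 -m pendant '{"offsets": [[45,0,-1,25,0,0,0],[45,0,-1,48,0,0,0],[45,0,-1,60,0,0,0],[45,0,-1,65,0,0,0],[45,0,-1,69,0,0,0],[45,0,-1,72,0,0,0],[45,0,-1,74,0,0,0],[45,0,-1,74,0,0,0],[45,0,-1,74,0,0,0]]}'; python3 d.py
```

```text
time: 20.68
eef_pos: [469.3, -165.5, 186.6]
tcp_rot: [179.9, 0.0, 79.8]
force: [0.9, -0.9, -1.5]
width: 49.9
grip_force: 32.9
20.675 [ 469.26 -165.54  186.63] [179.94   0.    79.8 ] F [ 0.94 -0.91 -1.5 ]
along -5.286480239634228 across 0.20239760249660443 Falong -0.7335334279358078
```

Partly supported. Lower a little more and slide towards the first tin.

```bash
python3 -m pendant '{"offsets": [[45,0,0,3,0,0,0],[45,0,0,5,0,0,0],[45,-3,0,5,0,0,0],[45,-6,0,5,0,0,0],[45,-7,0,5,0,0,0],[45,-7,0,5,0,0,0],[45,-7,0,5,0,0,0]]}' 20; python3 d.py
```

```text
time: 21.55
eef_pos: [467.5, -172.5, 181.3]
tcp_rot: [-180.0, 0.0, 79.8]
force: [-0.6, 0.8, -0.3]
width: 49.6
grip_force: 33.1
21.55 [ 467.49 -172.53  181.29] [-179.99    0.01   79.79] F [-0.64  0.81 -0.27]
along -12.48580528701413 across -0.3057067759044516 Falong 0.6801250826055414
```

```bash
python3 -m pendant '{"offsets": [[45,-1,0,0,0,0,0],[45,-2,0,0,0,0,0],[45,-2,0,0,0,0,0]]}'; python3 d.py
```

```text
time: 21.92
eef_pos: [467.4, -174.4, 181.3]
tcp_rot: [180.0, -0.0, 79.8]
force: [-0.6, 0.7, 0.5]
width: 49.9
grip_force: 33.0
21.925 [ 467.38 -174.35  181.32] [179.99  -0.    79.8 ] F [-0.56  0.66  0.53]
along -14.295882150762749 across -0.09094392870710832 Falong 0.5551230937221101
```

```bash
python3 -m pendant '{"offsets": [[45,-1,0,0,0,0,0],[45,-1.5,0,0,0,0,0],[45,-1.5,0,0,0,0,0]]}'; python3 d.py
```

```text
time: 22.3
eef_pos: [467.1, -175.9, 181.3]
tcp_rot: [180.0, 0.0, 79.8]
force: [0.3, 1.3, 0.1]
width: 50.0
grip_force: 33.0
22.3 [ 467.14 -175.89  181.35] [179.98   0.    79.8 ] F [0.26 1.27 0.05]
along -15.848752131084614 across -0.051476077430839595 Falong 1.2995985684125635
```

```bash
python3 -m pendant '{"offsets": [[45,-1,0,0,0,0,0],[45,-1.5,0,0,0,0,0],[45,-1.5,0,0,0,0,0]]}'; python3 d.py
```

```text
time: 22.68
eef_pos: [466.8, -176.9, 181.2]
tcp_rot: [-180.0, -0.0, 79.8]
force: [0.1, 4.2, -0.3]
width: 49.3
grip_force: 33.0
22.675 [ 466.78 -176.88  181.25] [-179.99   -0.03   79.8 ] F [ 0.12  4.21 -0.33]
along -16.887216493691653 across -0.23701875410738582 Falong 4.160726397060364
```

```bash
python3 -m pendant '{"offsets": [[45,-0.7,0,0,0,0,0],[45,-1,0,0,0,0,0],[45,-1,0,0,0,0,0]]}'; python3 d.py
```

```text
time: 23.05
eef_pos: [466.7, -177.0, 181.2]
tcp_rot: [-180.0, -0.1, 79.8]
force: [1.1, 4.5, -0.9]
width: 49.5
grip_force: 33.1
23.05 [ 466.67 -176.96  181.16] [-179.96   -0.1    79.83] F [ 1.12  4.52 -0.89]
along -16.99060834438683 across -0.32420500607968217 Falong 4.643959828455667
```

```bash
python3 -m pendant '{"offsets": [[60,0,0,0,0,0,0],[85,0,0,0,0,0,0],[85,0,0,0,0,0,0],[85,0,0,0,0,0,0],[85,0,0,-45,0,0,0],[85,0,0,-85,0,0,0],[85,-6,50,-110,0,0,0],[85,-13,105,-110,0,0,0],[85,-20,160,-110,0,0,0],[85,-27,215,-110,0,0,0]]}'
python3 -m pendant '{"offsets": [[85,-4,27,0,0,0,0],[85,-4,27,0,0,0,0],[85,-4,27,0,0,0,0],[85,-4,27,0,0,0,0]]}'
python3 - <<'E'
from h import *
np.set_printoptions(precision=1,suppress=True)
p=snap("wrist");np.save("w6.npy",p,allow_pickle=True)
c=np.array([470.0,-160.3]);n=np.array([.9842,-.1771])
print(get_obs()["eef_pos"],-p["world_to_cam"][:3,:3].T@p["world_to_cam"][:3,3])
uv=proj(p,np.append(c+n*72,100));print(uv)
x0,y0=int(uv[0])-60,int(uv[1])-50;x0=max(0,x0);y0=max(0,y0);print(x0,y0)
save(p,"c6.png",(x0,y0,x0+120,y0+90),6)
for q in("pointer","mark"):
  for r in spot_point(p,q)[:2]: print(q,np.array(r["location"]).round(1),round(r["confidence"],2))
for s in(65,75):
 for z in(120,100,80): print(s,z,proj(p,np.append(c+n*s,z)))
E
```

```text
time: 24.3
eef_pos: [675.0, -243.5, 291.3]
tcp_rot: [180.0, 0.0, 79.8]
force: [0.6, -0.3, 0.2]
width: 85.0
grip_force: 0.0
time: 24.8
eef_pos: [698.4, -251.5, 292.0]
tcp_rot: [180.0, -0.0, 79.8]
force: [0.2, -0.7, 1.1]
width: 84.8
grip_force: 0.0
[ 698.5 -251.4  292.1] [ 713.5 -169.3  411. ]
[103.8 132.9]
43 82
pointer [102.5 136.8] 0.98
mark [ 95.6 133.3] 0.86
65 120 [ 88.  135.3]
65 100 [ 97.9 133. ]
65 80 [106.6 131. ]
75 120 [ 97.  135.1]
75 100 [106.3 132.9]
75 80 [114.6 130.9]
```

View pics/c6.png

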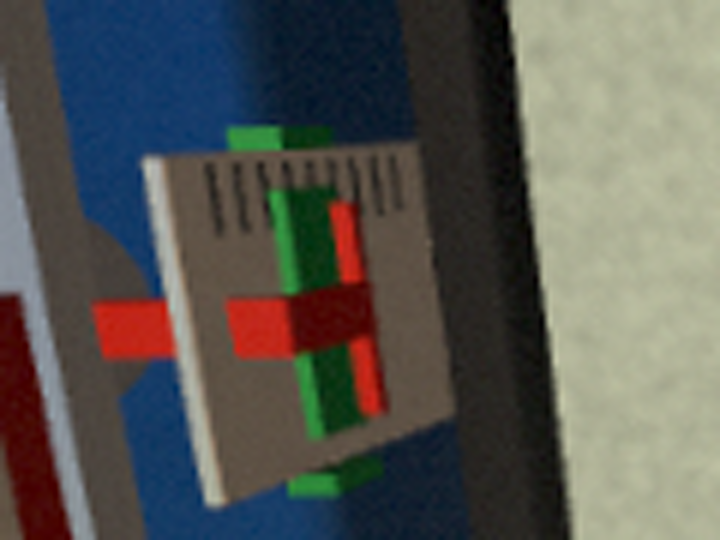

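The gauge crop shows the red bar at (358,310) and the green clip's face at about columns 311–357 at that row. The bar stands off the plate, so parallax has to be resolved. I compare with the earlier, steeper picture.

```bash
python3 - <<'E'
from h import *
p=np.load("w2.npy",allow_pickle=True).item()
save(p,"c7.png",(190,60,260,140),7)
E
```

```text
(no output)
```

View pics/c7.png

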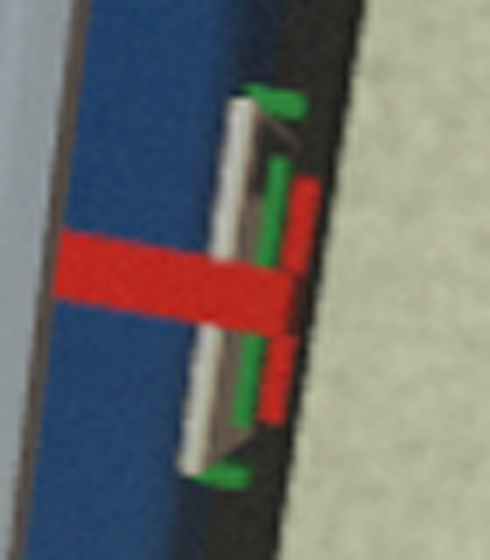

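```bash
python3 - <<'E'
from h import *
np.set_printoptions(precision=1,suppress=True)
a=np.load("w2.npy",allow_pickle=True).item();b=np.load("w6.npy",allow_pickle=True).item()
c=np.array([470.0,-160.3]);n=np.array([.9842,-.1771]);u=np.array([.1771,.9842])
f=lambda X:((X[:2]-c)@n,(X[:2]-c)@u,X[2])
def atacross(p,uv,s):
    o,v=ray(p,uv);t=(s-(o[:2]-c)@n)/(v[:2]@n);return o+t*v
G,e=tri([(a,(228.3,103.6)),(b,(94.8,133.7))]);print("green front top edge",f(G),e)
B=atz(a,(231.1,103.6),121.5);s=f(B)[0];print("bar empty",f(B))
print("bar now",f(atacross(b,(102.7,133.7),s)))
# plate top edge check & calibration: tray outer right wall etc. plate top front edge
E
python3 d.py
```

```text
green front top edge (np.float64(62.87002965504515), np.float64(-1.5926744632321714), np.float64(102.4709690650675)) 1.1629843166959426
bar empty (np.float64(67.89690028669096), np.float64(-1.654603414616755), np.float64(121.5))
bar now (np.float64(67.89690028669087), np.float64(-1.4084911409904457), np.float64(95.11340305370271))
24.95 [ 698.81 -251.47  292.05] [179.96  -0.01  79.8 ] F [-1.34  0.09 -0.33]
along -49.21131130631778 across 241.34583626662146 Falong -0.15020081554023496
```

Pointer sink is 26.4 mm, so its tip is at z≈93.6. The green spans about 84.5–102.5, so the pointer is near the centre and two tins are enough. One last look at the row before handing in.

```bash
python3 -m pendant '{"offsets": [[85,-15,-50,-10,0,0,0],[85,-15,-100,-20,0,0,0],[85,-15,-150,-20,0,0,0],[85,-15,-190,-20,0,0,0],[85,-15,-190,-20,0,0,0],[85,-15,-190,-20,0,0,0],[85,-15,-190,-20,0,0,0]]}'
python3 - <<'E'
from h import *
p=snap("wrist");sc=snap("scene")
a=cv2.resize(p["image"][60:260,100:360],(520,400),interpolation=cv2.INTER_CUBIC)
b=cv2.resize(sc["image"][110:310,190:330],(280,400),interpolation=cv2.INTER_CUBIC)
cv2.imwrite("pics/c8.png",np.hstack([a,b])[:,:,::-1])
E
python3 d.py
```

```text
time: 25.82
eef_pos: [510.7, -232.6, 311.3]
tcp_rot: [180.0, -0.0, 79.8]
force: [0.5, -0.0, 0.5]
width: 84.9
grip_force: 0.0
25.925 [ 510.47 -232.67  310.99] [-179.99   -0.     79.83] F [ 0.93 -0.67 -0.07]
along -64.05613105064236 across 52.64367490999996 Falong -0.4912422486879642
```

View pics/c8.png

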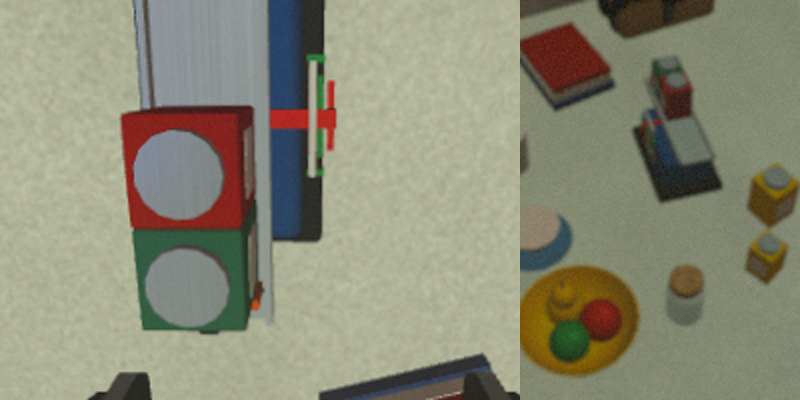

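The red and green tins stand in a closed row with their edges meeting at row 230, against the stop (258,297). The other tins and bystanders are undisturbed. Handing in.

```bash
python3 -c "
from rig import *
print(sign_off())"
```

```text
the job is handed in; nothing more can be done
None
```

I handed the job in after about 26 s of robot time with the green and red tins closed up against the end stop. I measured the pointer near the middle of the green mark; the hand-in returned no verdict.

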